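Hang a rinsed spigot adapter to drain in the fitting dispenser

TASK

Press the dispenser's rubber button all the way down so that its tray comes fully forward, lay the white spigot adapter on its side on the counter and let go of it to change your grip, then set it mouth-down over the tray's blue peg until its rim rests on the tray. Let go and push the tray fully home with the adapter on it. Never let the adapter drop, and leave the brass nut, pipe plug and band clamp where they are.

Things in the scene. Friction and masses are not known exactly. Their poses are not given: they have to be found in the camera images.
- dispenser: Fixed grey steel dispenser with clear sides. Origin: centre of the hood's footprint on the counter; x points from its open front to its back, z up; small yaw. Hood: front edge at x=-80 mm, 140 mm wide, roof top at z=166 mm, opening 128 mm wide and 160 mm high. A stock hopper 185 mm high stands behind it (to x=205 mm).
- button: Round black rubber button with a red dot, 42 mm in diameter, on the roof at x=-35 mm, y=0 of the dispenser. Origin: centre of its underside; its top is 34 mm higher. It goes straight down 28 mm with about 4 N, gearing the tray out in proportion (28 mm of button = 110 mm of tray), and stays where left; pushing the tray in raises it again.
- tray (a joint): Travel of the steel tray out of the dispenser's front, in m: 0 = fully home, 0.110 = fully forward (towards the dispenser's -x).
- tray_lip (a point): Top centre of the outer face of the tray's upright grey front lip, the place to push the tray home. The lip is 110 mm wide (along y), 6 mm thick, and spans 8 to 48 mm above the counter; its outer face looks to the dispenser's -x. Axes as the dispenser's.
- peg_base (a point): Foot of the upright blue drying peg on the tray floor, 16 mm above the counter; moves with the tray, axes as the dispenser's. The peg is 26 mm in diameter and 70 mm tall, its top 12 mm tapering to 14 mm. It stands 95 mm behind the lip's outer face; with the tray fully forward, 60 mm in front of the hood's edge.
- adapter: Loose white plastic vessel, 100 mm long, 140 g, one end closed; starts standing mouth up. Origin: centre of the closed end's outer face; z runs to the mouth. Tube 50 mm outside, 40 mm inside, 92 mm deep; hexagonal collars 56 mm across flats at both ends (z 0-12 and 84-100 mm), flats facing its x axis and every 60 degrees, so it lies on its side without rolling, axis 28 mm up.
- adapter_mouth (a point): Centre of the adapter's open mouth, at its rim (100 mm from the body's origin along its z).
- brass_nut: Bystander: hexagonal brass compression nut, 64 mm across flats, 34 mm high, lying flat. Origin: centre of its underside.
- pipe_plug: Bystander: steel pipe plug standing with its square head up, 60 mm in diameter, 54 mm high. Origin: centre of its underside.
- band_clamp: Bystander: stainless spring band clamp lying flat, a ring 72 mm in diameter and 22 mm high with two small ears on its x side, out to 50 mm from the centre. Origin: centre of its underside.

How it is judged (in metres and radians):
On the way, in this order (a step that is already met when the one before it is completed fails the run):
1. the button is pressed down by the gripper and the tray is fully forward (over 104 mm) (value of joint tray above 0.104 m and contact force between the fingers and button above 0.5 N), for 0.1 s.
2. the adapter lies on its side on the counter, let go and still (angle between adapter's own z axis and vertical between 1.42 and 1.72 rad and height (world z) of each of adapter, adapter_mouth below 0.038 m and contact force between the fingers and adapter below 0.1 N and linear speed of adapter below 0.03 m/s), for 0.2 s.
3. the adapter sits mouth-down over the peg of the drawn-out tray (over 90 mm), rim on the tray, let go (angle between adapter's own z axis and vertical above 3.04 rad and horizontal distance between adapter_mouth and peg_base below 0.012 m and z of adapter_mouth in the frame of peg_base below 0.005 m and contact force between the fingers and adapter below 0.1 N and linear speed of adapter below 0.03 m/s and value of joint tray above 0.09 m), for 0.2 s.
4. the tray is fully home (under 6 mm) with the adapter on its peg (angle between adapter's own z axis and vertical above 3.04 rad and horizontal distance between adapter_mouth and peg_base below 0.012 m and z of adapter_mouth in the frame of peg_base below 0.005 m and contact force between the fingers and adapter below 0.1 N and linear speed of adapter below 0.03 m/s and value of joint tray below 0.006 m), for 0.2 s.
At the end, for the whole second after the job is handed in: The adapter stands mouth-down over the peg (upright within 0.1 rad, mouth centre within 12 mm of the peg's axis, rim within 5 mm of the tray floor), released and still, the tray is within 6 mm of fully home, and the nut, plug and clamp are within 20 mm of where they began (all of step 4 and distance of each of brass_nut, pipe_plug, band_clamp from where it was at the start of the episode below 0.02 m); the robot touches nothing.
It fails at once if the adapter is dropped (moves faster than 0.6 m/s while the gripper does not hold it) (contact force between the fingers and adapter below 0.1 N and linear speed of adapter above 0.6 m/s).
It fails at once if a bystander is moved by more than 30 mm (distance of any of brass_nut, pipe_plug, band_clamp from where it was at the start of the episode above 0.03 m).
It also fails if it takes over 72 s, if anything falls off the work surface, if the arm or the gripper's body presses on something with over 40 N, if the wrist force passes 120 N, or if a joint passes its speed limit or range.

ROBOT

A 7-joint arm with a two-finger parallel gripper is mounted at the origin on the work surface. World frame = base frame: x ahead of the robot, y to its left, z up, the work surface at z = 0. Lengths are in mm, angles in rad, forces in N, time in s.
With the tool pointing down it reaches from about 425 to 825 mm from the base axis. Payload 3.6 kg.
Tool frame: the origin (TCP) lies at the very end of the fingers, on their centre line; the grasp point (between the pads) lies 19 mm behind it (tcp_to_grasp is the distance from the TCP to the grasp point, in mm); z points along the fingers, y is the line along which they close (so a half turn about z gives the same grasp; the last joint's range is limited). The gripper opens to 93 mm and grips with 3 to 60 N. Pads are 15 mm wide; open, the fingers measure 128 mm over their backs; the gripper's body (75 mm by 188 mm) begins 65 mm behind the grasp point.
Start: joints at [-1.163, 0.615, -0.013, 1.423, 0.008, 1.103, -0.04], TCP at [273.763, 589.505, 218.64] pointing down, gripper open.
Joint ranges: [-3.12, 3.12], [-0.3, 2.06], [-1.34, 1.32], [0.26, 2.42], [-1.36, 4.5], [0.01, 1.98], [-2.84, 2.84]. Speed limits (rad/s): [2.79, 2.79, 3.14, 3.14, 3.14, 3.14, 3.14].

INTERFACE

Orientations are given as a unit quaternion [x, y, z, w].
In Python, from rig import reach, movel, goto_joints, command_gripper, wait, solve_ik, get_image, Unreachable, finish_job, get_time_s, get_joint_positions, get_qvel, get_effort, get_tool_pos, get_tool_rot, get_wrist_force, get_wrist_torque, get_opening, get_gripper_force, tcp_to_grasp gives the robot as it stands. Calls block until the motion is done:
- reach(position, orientation): joint-space move of the TCP to a pose.
- movel(position, frame=None, velocity=150, force_limit=None): straight line of the TCP; frame=None keeps the orientation; velocity is the mean speed in mm/s. With force_limit (N) it stops when the force on the tool has changed by that much, and returns True; else False.
- goto_joints(angles): joint-space move.
- command_gripper(opening): finger opening in mm; the grip force is fixed at half the most; returns when the fingers have stopped.
- wait(seconds).
- solve_ik(position, orientation): joint angles nearest the present ones, or None.
- get_image(name): name is "scene" or "top" or "wrist"; returns a dict with "img" (480x640x3 uint8, red, green, blue), "fx", "fy", "cx", "cy" (pixels), "R" (3x3) and "t" (3): a world point X has camera coordinates R X + t. Camera axes: x right, y down, z forward; pixel columns grow to the right and rows downward; lengths in mm; the calibration is good to about 2 mm. The wrist camera is an equidistant fisheye: a pixel r from the principal point sees the ray r / f radians off the axis. A picture is of the moment at which its call begins. There is no depth.
A pose or a line that the arm cannot do raises Unreachable and nothing moves.
- finish_job(): hands the job in; it is judged then, once.
Readings, each from a call of its own:
- get_time_s(): time.
- get_joint_positions(): joint angles.
- get_qvel(): joint speeds.
- get_effort(): joint torques, N m.
- get_tool_pos(): TCP position.
- get_tool_rot(): TCP orientation.
- get_wrist_force(): force on the tool from outside, world axes, zero at the start.
- get_wrist_torque(): the same for the moment, N m.
- get_opening(): finger opening in mm.
- get_gripper_force(): force on a finger pad.
Only numpy, scipy, OpenCV 4.12 (cv2) and the standard library are available. Lean on these libraries where they do the work, as an engineer would, in place of code of your own. Each camera call takes 0.05 s, during which the arm holds its last target. There are 200 camera calls.

## Working session

There is one attempt and no reset: what is moved stays moved. The work goes in short steps, each a Python script; the robot and the scene stay as the last script left them, time stands still between calls to the robot, and variables do not carry over. Pictures are saved under pics/ and viewed, at most 10 in all, crops included, and the job is handed in when it is done.

```bash
mkdir -p pics; ls
python3 - <<'E'
from rig import *
import cv2,numpy as np
for n in("scene","top"):
    d=get_image(n); cv2.imwrite(f"pics/{n}0.png",d["img"][:,:,::-1]); print(n,d["fx"],d["fy"],d["cx"],d["cy"],np.round(d["R"],4).tolist(),np.round(d["t"],1).tolist())
print(get_tool_rot(),get_time_s(),tcp_to_grasp)
E
```

```text
pics
scene 571.1495743923372 571.1495743923372 318.42741863981166 232.07190039879893 [[0.8659, 0.5001, 0.008], [0.4763, -0.8196, -0.3183], [-0.1526, 0.2794, -0.948]] [-508.4, -175.8, 1287.2]
top 494.69567059174494 494.69567059174494 315.57872710815826 248.77161667718644 [[-0.0171, -0.9998, -0.0125], [-0.9971, 0.018, -0.0742], [0.0744, 0.0112, -0.9972]] [86.5, 578.4, 1058.5]
[ 2.15660964e-01  9.76467635e-01 -1.12180076e-03 -2.20152248e-04] 0.1 18.8
```

View pics/scene0.png

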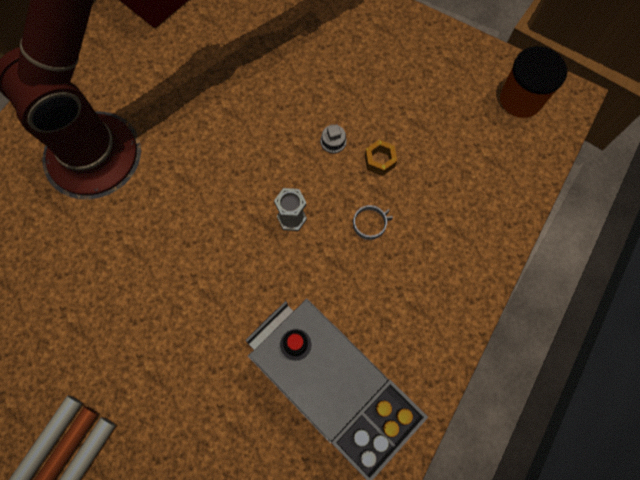

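View pics/top0.png

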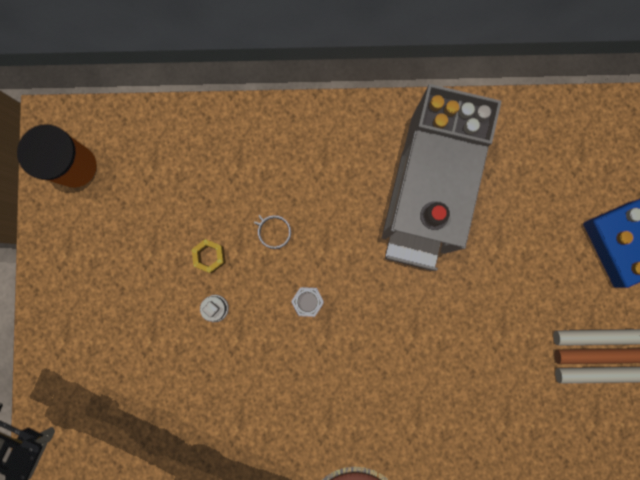

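```bash
cat > h.py <<'E'
from rig import *
import cv2,numpy as np
from scipy.spatial.transform import Rotation as Ro
def ray(d,u,v):
    R,t=np.array(d["R"]),np.array(d["t"]); return -R.T@t, R.T@np.array([(u-d["cx"])/d["fx"],(v-d["cy"])/d["fy"],1])
def plane(d,u,v,z):
    c,r=ray(d,u,v); return c+r*(z-c[2])/r[2]
def tri(d1,p1,d2,p2):
    c1,r1=ray(d1,*p1); c2,r2=ray(d2,*p2)
    s=np.linalg.lstsq(np.c_[r1,-r2],c2-c1,rcond=None)[0]; a,b=c1+r1*s[0],c2+r2*s[1]
    return (a+b)/2, np.linalg.norm(a-b)
def blob(mask,near):
    n,l,s,c=cv2.connectedComponentsWithStats(mask.astype(np.uint8))
    i=min(range(1,n),key=lambda i:np.hypot(*(c[i]-near))+(1e3 if s[i][4]<30 else 0)); return c[i],s[i],l==i
def quat(yaw,pitch):
    "tool z in the vertical plane at heading yaw, pitch from straight down towards outward; y horizontal"
    h=np.array([np.cos(yaw),np.sin(yaw),0]); z=h*np.sin(pitch)-np.array([0,0,1])*np.cos(pitch)
    y=np.array([-h[1],h[0],0]); x=np.cross(y,z)
    return Ro.from_matrix(np.c_[x,y,z]).as_quat()
E
python3 - <<'E'
from h import *
np.set_printoptions(precision=1,suppress=True)
S,T=get_image("scene"),get_image("top")
red=lambda d:(d["img"][...,0]>120)&(d["img"][...,1]<50)&(d["img"][...,2]<60)
ps,_,_=blob(red(S),(295,343)); pt,_,_=blob(red(T),(437,214)); print("button",ps,pt,*tri(S,ps,T,pt),plane(T,*pt,200),plane(S,*ps,200))
def grey(d): 
    h=cv2.cvtColor(d["img"],cv2.COLOR_RGB2HSV); return (h[...,1]<60)&(h[...,2]>40)
for n,d,p in(("T",T,(307,302)),("S",S,(290,205))):
    c,s,m=blob(grey(d),p); print(n,"adapter",c,s)
    if n=="T": (e,r,a)=cv2.minAreaRect(cv2.findContours(m.astype(np.uint8),0,2)[0][0]); print(e,r,a,plane(d,*e,100),plane(d,*c,100))
print("mouth S eye",plane(S,291,196,100),tri(S,(291,201),T,(307.5,302)))
for q in((306,301),(250,355),(389,380),(334,440)): print("roofS",plane(S,*q,166))
for q in((393,229),(464,248),(488,143),(415,132)): print("roofT",plane(T,*q,166))
for q in((390,243),(440,257)): print("lipT",plane(T,*q,48))
for n,q,z in(("nut",(208,256),34),("plug",(213,308),54),("clamp",(274,232),22)): print(n,plane(T,*q,z))
for n,d,b in(("S",S,(240,170,400,470)),("T",T,(270,80,510,330))): cv2.imwrite(f"pics/c{n}.png",cv2.resize(d["img"][b[1]:b[3],b[0]:b[2],::-1],None,fx=2,fy=2,interpolation=2))
E
python3 -c "
import cv2,numpy as np
a=cv2.imread('pics/cS.png');b=cv2.imread('pics/cT.png')
H=600;f=np.zeros((H,800,3),np.uint8);f[:a.shape[0],:a.shape[1]]=a;f[:b.shape[0],320:320+b.shape[1]]=b[:H,:480];cv2.imwrite('pics/c.png',f)"
```

```text
button [294.8 341.5] [444. 217.] [ 623.6 -155.8  209.8] 10.742572616346163 [ 620.5 -161.2  200. ] [ 627.2 -151.8  200. ]
T adapter [307.2 301.4] [292 287  32  30 717]
(307.40594482421875, 301.44061279296875) (31.14466667175293, 28.657072067260742) 5.710593223571777 [468.1  93.7 100. ] [468.1  94.1 100. ]
S adapter [290.3 207.7] [274 188  32  43 924]
mouth S eye [462.3 104.  100. ] (array([467.6,  93.8, 101.6]), np.float64(1.3952871969178968))
roofS [604.6 -77.2 166. ]
roofS [ 568.9 -207.   166. ]
roofS [ 796.1 -124.   166. ]
roofS [ 762.3 -254.5  166. ]
roofT [604.  -72.6 166. ]
roofT [ 565.5 -205.2  166. ]
roofT [ 766.1 -258.8  166. ]
roofT [ 790.6 -120.2  166. ]
lipT [587.3 -82.7  48. ]
lipT [ 555.6 -187.7   48. ]
nut [567.5 309.1  34. ]
plug [456.3 294.1  54. ]
clamp [618.3 166.8  22. ]
```

View pics/c.png

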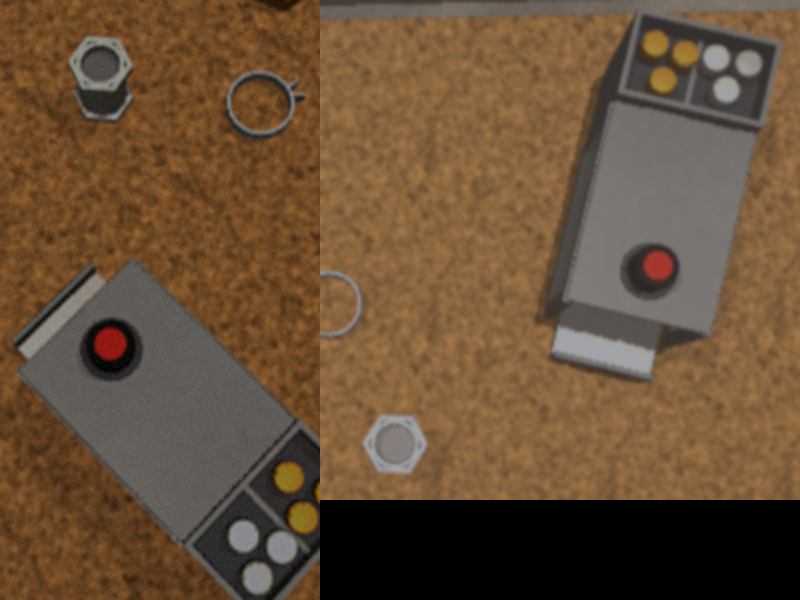

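```bash
cat >> h.py <<'E'
def tcp(g,yaw,pitch):
    h=np.array([np.cos(yaw),np.sin(yaw),0]); z=h*np.sin(pitch)-np.array([0,0,1])*np.cos(pitch)
    return np.array(g,float)+18.8*z
B=np.array([627.5,-152.]); D=-0.26
d=np.array([np.cos(D),np.sin(D)])
E
python3 - <<'E'
from h import *
np.set_printoptions(precision=2,suppress=True)
def t(n,g,yaw,p):
    q=solve_ik(tcp(g,yaw,p),quat(yaw,p)); print(n,p,None if q is None else np.array(q))
for yaw in (D,D+np.pi/2,D-np.pi/2): t("button%.1f"%yaw,(*B,225),yaw,0)
for p in(-.45,-.35,-.2,0): t("std",(468,94,55),0,p)
for p in(1.1,1.2,1.3): t("lay",(468,94,28),0,p); t("lay2",(520,94,28),0,p); t("peg",(526,-125,85),D,p); t("pegup",(526,-125,180),D,p)
for p in(-.45,-.35,-.2): t("re",(520,94,28),0,p); t("re",(560,94,28),0,p)
L=B-200*d
for p in(0,.3,.6): 
  for b in (12,-110): t("lip%d"%b,(*(L-b*d),40),D,p)
E
```

```text
button-0.3 0 [ 0.1   0.62  0.18  1.46 -0.12  1.07  1.62]
button1.3 0 [ 0.76  0.86 -1.15  1.43  0.79  1.35  2.45]
button-1.8 0 [-0.07  0.66  0.49  1.46 -0.33  1.1   0.22]
std -0.45 [-0.11  0.81 -0.14  1.74  0.    1.03  1.34]
std -0.35 [-0.12  0.77 -0.12  1.82  0.01  0.9   1.33]
std -0.2 [-0.15  0.71 -0.11  1.93  0.03  0.7   1.31]
std 0 [-0.19  0.64 -0.07  2.09  0.11  0.41  1.22]
lay 1.1 None
lay2 1.1 None
peg 1.1 None
pegup 1.1 None
lay 1.2 None
lay2 1.2 None
peg 1.2 None
pegup 1.2 None
lay 1.3 None
lay2 1.3 None
peg 1.3 None
pegup 1.3 None
re -0.45 [-0.1   0.91 -0.13  1.59  0.02  1.09  1.35]
re -0.45 [-0.1   0.95 -0.13  1.46  0.03  1.18  1.36]
re -0.35 [-0.11  0.86 -0.12  1.67  0.03  0.96  1.34]
re -0.35 [-0.11  0.91 -0.12  1.55  0.03  1.04  1.35]
re -0.2 [-0.13  0.8  -0.1   1.8   0.05  0.74  1.32]
re -0.2 [-0.12  0.84 -0.1   1.68  0.05  0.82  1.33]
lip12 0 [ 0.22  0.64 -0.07  2.22  0.14  0.29  1.34]
lip-110 0 [ 0.24  0.74 -0.07  1.88  0.09  0.52  1.42]
lip12 0.3 None
lip-110 0.3 [0.17 0.69 0.02 2.13 0.57 0.02 0.93]
lip12 0.6 None
lip-110 0.6 [ 0.85  1.09 -1.15  2.34  2.16  1.09 -0.41]
```

Run:
```python
from h import *
def scan(n,g):
    print(n)
    for hd in range(-180,180,30):
        y=np.radians(hd); s=""
        for p in range(-80,81,10):
            pr=np.radians(p); 
            s+="." if solve_ik(tcp(g,y,pr),quat(y,pr)) is None else "#"
        print("%5d"%hd,s)
scan("std",(468,94,58)); scan("lay",(560,60,28)); scan("peg",(526,-125,80)); scan("pegup",(526,-125,180))
```

```text
std
 -180 ......##########.
 -150 ......##########.
 -120 #################
  -90 #################
  -60 #################
  -30 ############.....
    0 .##########......
   30 .##########......
   60 #################
   90 #################
  120 #################
  150 .....############
lay
 -180 ....###########..
 -150 ...############..
 -120 #################
  -90 #################
  -60 #################
  -30 .################
    0 ..###########....
   30 ..############...
   60 #################
   90 #################
  120 #################
  150 ################.
peg
 -180 .....##########..
 -150 #################
 -120 #################
  -90 #################
  -60 #################
  -30 ..##########.....
    0 ..##########.....
   30 #################
   60 #################
   90 #################
  120 #################
  150 ....###########..
pegup
 -180 ....##########...
 -150 #################
 -120 #################
  -90 #################
  -60 #################
  -30 ...##########....
    0 ...##########....
   30 #################
   60 #################
   90 #################
  120 #################
  150 ....##########...
```

Run:
```python
from h import *
command_gripper(0)
reach((*B,245),quat(D,0))
print(get_time_s(),get_tool_pos(),get_opening())
print(movel((*B,205),velocity=100), movel((*B,171),velocity=50,force_limit=20), get_tool_pos(),get_wrist_force())
wait(.3)
S,T=get_image("scene"),get_image("top")
movel((*B,260),velocity=250)
S,T=get_image("scene"),get_image("top")
for n,i in(("S",S),("T",T)): cv2.imwrite(f"pics/p{n}.png",i["img"][...,::-1])
f=np.hstack([cv2.resize(S["img"][230:430,180:380],(400,400)),cv2.resize(T["img"][160:360,340:540],(400,400))])
cv2.imwrite("pics/p.png",f[...,::-1]); print(get_time_s())
```

```text
4.5417 [ 627.84622409 -150.57012294  244.89674908] 0.1635275324892443
False True [ 628.383953   -152.2814018   175.44482548] [-0.85855465 -0.05547936  3.51596236]
6.7333
```

View pics/p.png

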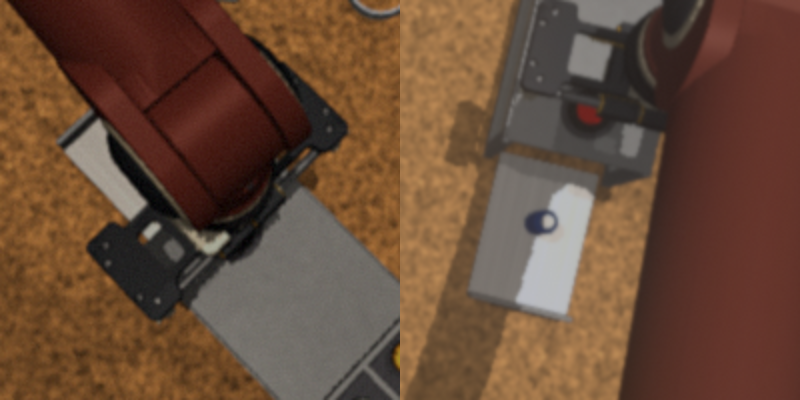

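Run:
```python
from h import *
T=get_image("top")
for q in((375,306.5),(425,320)): print(plane(T,*q,48))
print(B-200*d)
movel((*B,178),velocity=150)
print(movel((*B,170.5),velocity=15,force_limit=30), get_tool_pos(),get_wrist_force())
wait(.3); print(get_tool_pos(),get_wrist_force())
movel((*B,270),velocity=250)
# go aside over the adapter, opened
command_gripper(90)
reach(tcp((500,94,240),0,-1.15),quat(0,-1.15))
T=get_image("top"); cv2.imwrite("pics/q.png",cv2.resize(T["img"][140:380,240:560],(800,600))[...,::-1]); print(get_time_s(),get_tool_pos(),get_joint_positions())
```

```text
[453.50013571 -47.2740095   48.        ]
[ 423.53921165 -151.53113216   48.        ]
[ 434.22200437 -100.58388962]
False [ 628.09886645 -152.19502174  175.35782571] [-5.46812083  1.65869795 16.99525023]
[ 628.07474757 -152.17466293  175.34648752] [-5.93599702  1.99975331 17.02538226]Traceback (most recent call last):
  File "<stdin>", line 11, in <module>
rig.Unreachable: the arm cannot take that pose within its joint ranges
```

Run:
```python
from h import *
print(get_time_s())
for x in(468,490,520):
  for z in(30,50,130,180):
    print(x,z,"".join("#" if solve_ik(tcp((x,94,z),0,np.radians(p)),quat(0,np.radians(p))) is not None else "." for p in range(-80,46,5)))
for z in(70,180):
  for yaw in(-.45,-.26,-.1): print("peg",z,yaw,"".join("#" if solve_ik(tcp((528,-125,z),yaw,np.radians(p)),quat(yaw,np.radians(p))) is not None else "." for p in range(-80,46,5)))
T=get_image("top"); cv2.imwrite("pics/q.png",cv2.resize(T["img"][140:380,240:560],(800,600))[...,::-1])
```

```text
10.425
468 30 .####################.....
468 50 .####################.....
468 130 ..####################....
468 180 ...####################...
490 30 ..####################....
490 50 ..####################....
490 130 ...####################...
490 180 ....####################..
520 30 ...####################...
520 50 ...####################...
520 130 ....####################..
520 180 .....####################.
peg 70 -0.45 ....####################..
peg 70 -0.26 ....####################..
peg 70 -0.1 ....####################..
peg 180 -0.45 .....####################.
peg 180 -0.26 ......###################.
peg 180 -0.1 .....####################.
```

View pics/q.png

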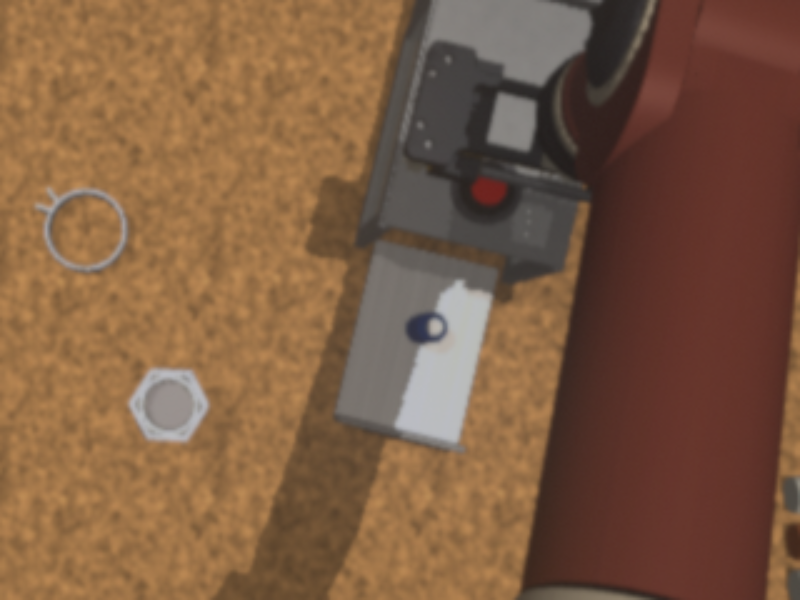

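Run:
```python
from h import *
T=get_image("top")
print("peg",plane(T,413.6,270.8,86),"pred",B-105*d)
movel((540,60,270),velocity=300)
p=np.radians(-65)
reach(tcp((468,94,165),0,p),quat(0,p))
command_gripper(90)
movel(tcp((468,94,53),0,p),velocity=150)
command_gripper(30)
print(get_opening(),get_gripper_force(),get_tool_pos()-tcp((468,94,53),0,p),get_wrist_force(),get_time_s())
movel(tcp((468,94,70),0,p),velocity=80)
T=get_image("scene"); cv2.imwrite("pics/g.png",cv2.resize(T["img"][100:280,180:420],(800,600))[...,::-1])
print(get_opening(),get_gripper_force(),get_wrist_force(),get_time_s())
```

```text
peg [ 526.32512556 -123.85375306   86.        ] pred [ 526.0290523  -125.00654205]
49.55348562421255 29.99946355819702 [ 0.02271202 -0.08677404  0.1195    ] [ 0.60430613 -0.66378366 -0.1105015 ] 14.1333
49.9088040870741 29.999747732654214 [-0.87550044  0.0397664  -1.31917585] 14.5417
```

View pics/g.png

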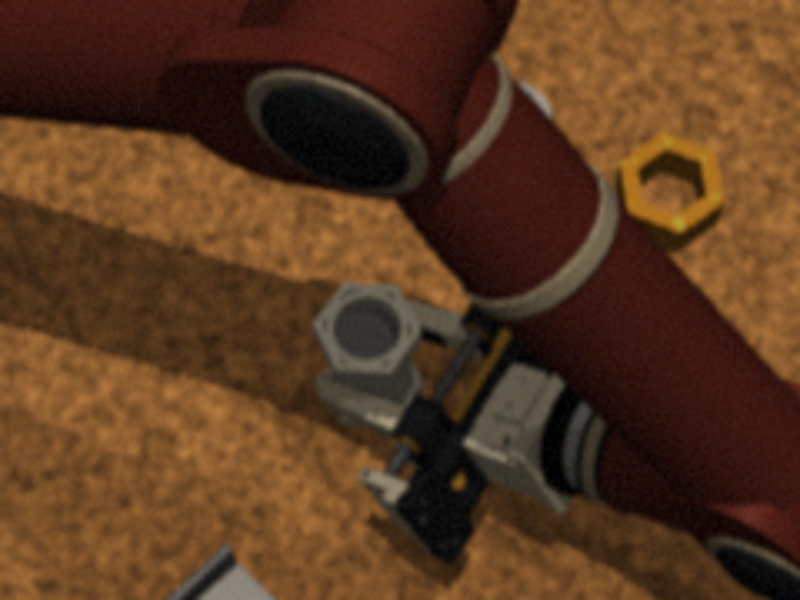

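Run:
```python
from h import *
movel(tcp((480,94,130),0,np.radians(-65)),velocity=150)
p=np.radians(25); g=(505,94)
reach(tcp((*g,130),0,p),quat(0,p))
print(get_opening(),get_wrist_force(),get_time_s())
movel(tcp((*g,40),0,p),velocity=120)
print(movel(tcp((*g,26.5),0,p),velocity=20,force_limit=4),get_tool_pos()-tcp((*g,28),0,p),get_wrist_force(),get_wrist_torque())
wait(.1)
S=get_image("scene"); f1=S["img"][140:280,200:400]
command_gripper(75); wait(.4)
movel(tcp((*g,150),0,p),velocity=200)
p=np.radians(-60); reach(tcp((470,94,150),0,p),quat(0,p))
S=get_image("scene");T=get_image("top")
f2=S["img"][140:280,200:400];f3=T["img"][230:370,220:420]
cv2.imwrite("pics/l.png",np.vstack([cv2.resize(np.hstack([f1,f2]),(800,280)),cv2.resize(np.hstack([f3,f3*0]),(800,280))])[...,::-1])
print(get_time_s())
```

```text
49.263937072812716 [ 0.01802033  0.88645536 -2.45838429] 16.6667
True [ 1.48873492 -0.21112967  6.36111578] [ 1.03801423 -0.25156596  2.7957056 ] [-0.06513562  0.1592764   0.04341304]
21.1583
```

View pics/l.png

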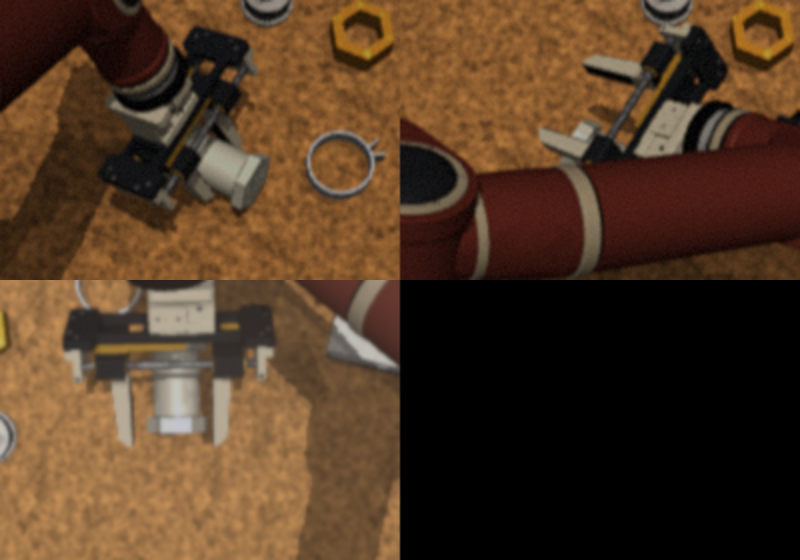

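Run:
```python
from h import *
T=get_image("top")
print(plane(T,308.5,306,0),plane(T,308.5,306,56), plane(T,308.5,285,50))
movel(get_tool_pos()+np.array([-45,0,60]),velocity=250) if False else None
p=np.radians(-60); 
print([solve_ik(tcp((x,94,z),0,p),quat(0,p)) is not None for x,z in((520,80),(520,28),(520,130),(510,150))])
```

```text
[454.93702578  94.35545827   0.        ] [457.2056473   92.81872899  56.        ] [501.14080445  92.2732633   50.        ]
[True, True, True, True]
```

Run:
```python
from h import *
p=np.radians(-60); g=(515,93)
movel(tcp((*g,130),0,p),velocity=150)
movel(tcp((*g,60),0,p),velocity=150)
print(movel(tcp((*g,28),0,p),velocity=60,force_limit=12),get_tool_pos()-tcp((*g,28),0,p))
command_gripper(30)
print(get_opening(),get_gripper_force())
movel(tcp((*g,130),0,p),velocity=120)
print(get_opening(),get_wrist_force(),get_wrist_torque(),get_time_s())
p=np.radians(30); P=(526,-124.5)
reach(tcp((470,60,190),0,p),quat(0,p))
reach(tcp((P[0]-25,P[1]+6,195),D,p),quat(D,p))
S=get_image("scene");T=get_image("top")
f2=S["img"][180:380,180:380];f3=T["img"][180:380,310:510]
cv2.imwrite("pics/m.png",cv2.resize(np.hstack([f2,f3]),(800,400))[...,::-1])
print(get_tool_pos(),get_time_s())
```

```text
False [-0.0291824   0.12360165 -0.03034748]
50.561807388340135 24.77576552890241
50.74999910118767 [-0.57906288  0.33416449 -0.29141185] [ 0.01665339 -1.08409518 -0.00358636] 24.5667
[ 510.43194067 -118.34121046  178.81425923] 26.6917
```

View pics/m.png

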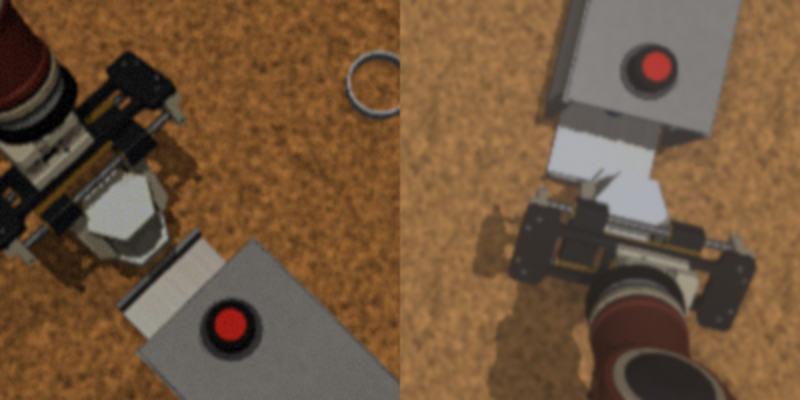

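Run:
```python
from h import *
p=np.radians(30); g=(525,80); q=quat(0,p)
movel(tcp((*g,190),0,p),q,velocity=200)
print(get_wrist_force(),get_wrist_torque())
movel(tcp((*g,80),0,p),velocity=150)
print(movel(tcp((*g,62),0,p),velocity=60,force_limit=4),get_tool_pos()-tcp((*g,58),0,p))
print(movel(tcp((*g,54),0,p),velocity=15,force_limit=5),get_tool_pos()-tcp((*g,58),0,p),get_wrist_force(),get_wrist_torque())
S=get_image("scene");f2=S["img"][140:340,220:420]
command_gripper(75); wait(.2)
z=Ro.from_quat(q).as_matrix()[:,2]
movel(get_tool_pos()-120*z,velocity=200)
S=get_image("scene");f3=S["img"][140:340,220:420]
cv2.imwrite("pics/n.png",cv2.resize(np.hstack([f2,f3]),(800,400))[...,::-1])
print(get_tool_pos(),get_time_s())
```

```text
[-0.65035495  0.27955131 -0.97740057] [2.14046841e-02 6.59914893e-01 2.46827748e-04]
False [0.03645051 0.05389074 4.08810374]
True [1.45904856 0.19939932 0.30067048] [0.95039282 0.51242515 0.53428059] [-0.01005855  0.14686509 -0.00575628]
[474.87976478  79.46498548 144.59183406] 31.2583
```

View pics/n.png

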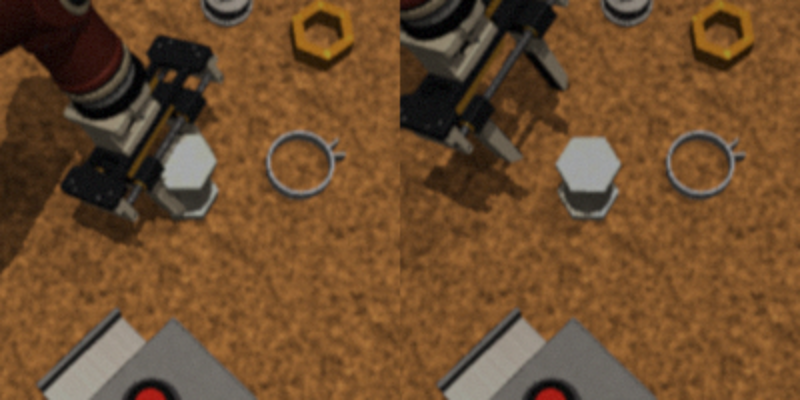

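Run:
```python
from h import *
S=get_image("scene"); print("adapter",plane(S,314.5,221.5,100))
movel((480,60,260),quat(D,0),velocity=200)
command_gripper(0)
movel((*B,255),velocity=300)
movel((*B,206),velocity=200)
print(movel((*B,170.5),velocity=40,force_limit=35),get_tool_pos(),get_wrist_force()); wait(.15)
movel((*B,255),velocity=250)
movel((490,60,255),velocity=300)
command_gripper(90)
S=get_image("scene");T=get_image("top")
cv2.imwrite("pics/o.png",cv2.resize(np.hstack([S["img"][160:360,200:400],T["img"][180:380,260:460]]),(800,400))[...,::-1])
print(get_tool_pos(),get_time_s())
```

```text
adapter [530.60395453  80.66785052 100.        ]
False [ 628.38171779 -151.65460825  175.37942772] [-5.67113411 -0.21043386 16.83743987]
[489.99059681  60.02707692 255.01154631] 39.8333
```

View pics/o.png

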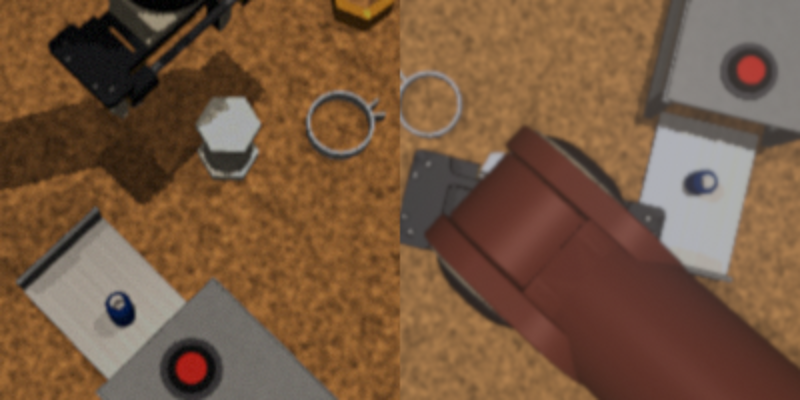

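Run:
```python
from h import *
p=np.radians(30); g=(528,80.5); q=quat(0,p); z=Ro.from_quat(q).as_matrix()[:,2]
c=tcp((*g,60),0,p)
movel(c-110*z+np.array([0,0,25]),q,velocity=250)
movel(c-60*z,velocity=200)
print(movel(c,velocity=100,force_limit=6),get_tool_pos()-c)
command_gripper(30); print(get_opening(),get_gripper_force())
movel(tcp((*g,185),0,p),velocity=180)
P=(526,-124.5)
movel(tcp((*P,185),D,p),quat(D,p),velocity=180)
print(get_tool_pos()-tcp((*P,185),D,p),get_wrist_force(),get_time_s())
S=get_image("scene");T=get_image("top")
cv2.imwrite("pics/r.png",cv2.resize(np.hstack([S["img"][160:360,180:380],T["img"][180:380,310:510]]),(800,400))[...,::-1])
```

```text
False [-0.09638359  0.23613896  0.70306653]
49.47722739635917 28.97878366842633
[0.12024949 1.44876065 0.03695085] [ 0.26059905 -0.47660844 -1.3638735 ] 45.8417
```

View pics/r.png

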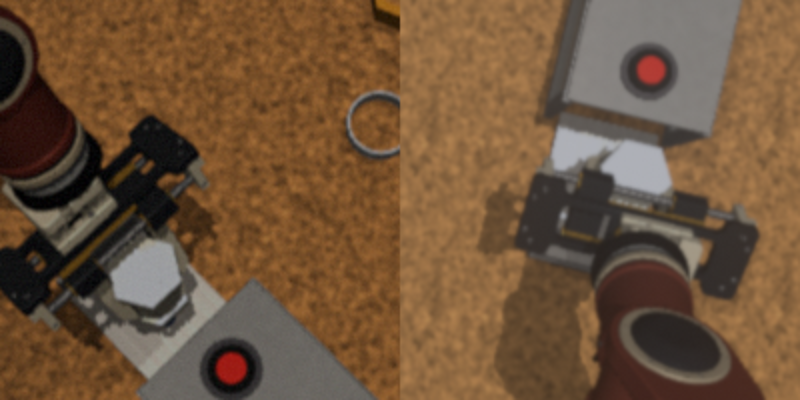

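Run:
```python
from h import *
p=np.radians(30); P=(526,-124.5)
S=get_image("scene"); print("top centre",plane(S,253.5,298.5,227))
print(movel(tcp((*P,125),D,p),velocity=60,force_limit=5),get_wrist_force())
print(movel(tcp((*P,80),D,p),velocity=60,force_limit=5),get_tool_pos()-tcp((*P,74),D,p),get_wrist_force())
print(movel(tcp((*P,71),D,p),velocity=12,force_limit=5),get_tool_pos()-tcp((*P,74),D,p),get_wrist_force(),get_time_s())
```

```text
top centre [ 533.60392208 -128.00073602  227.        ]
False [ 0.62847639 -0.07232369 -0.78952384]
False [0.27218948 0.07061686 6.34883384] [ 0.22866245 -0.15342777 -1.09403568]
True [ 0.75724068 -0.29209371  1.98968234] [ 0.23045199 -0.10198563  2.71912929] 48.5167
```

Run:
```python
from h import *
q=quat(D,np.radians(30)); z=Ro.from_quat(q).as_matrix()[:,2]
command_gripper(75); wait(.3)
movel(get_tool_pos()-105*z,velocity=150)
print(get_time_s(),get_tool_pos())
S=get_image("scene"); I=S["img"].astype(int); m=(I.min(2)>120)&(I.max(2)-I.min(2)<35); 
c,s,_=blob(m,(258,322)); print("blob",c,s,plane(S,*c,116),"peg",B-105*d)
cv2.imwrite("pics/s.png",S["img"][...,::-1])
L=B-200*d
for b in(15,20,25,30,35):
  for zz in(25,150): print(b,zz,[solve_ik((*(L-b*d),zz),quat(D,k)) is not None for k in(-.15,-.05,0,.05)])
print([solve_ik((*(L+s_*d),25),quat(D,0)) is not None for s_ in(0,50,110,115)])
```

```text
50.3083 [ 483.83208642 -113.88733805  149.56737139]
blob [256.97766234 307.36675325] [ 218  276   74   73 1925] [ 526.05842255 -124.62530362  116.        ] peg [ 526.0290523  -125.00654205]
15 25 [True, True, True, True]
15 150 [True, True, True, True]
20 25 [True, True, True, True]
20 150 [True, True, True, True]
25 25 [True, True, True, True]
25 150 [True, True, True, True]
30 25 [True, True, True, True]
30 150 [True, True, True, True]
35 25 [True, True, True, True]
35 150 [True, True, True, True]
[True, True, True, True]
```

Run:
```python
from h import *
L=B-200*d
at=lambda s,z:(*(L+s*d),z)
movel(at(-33,150),quat(D,0),velocity=200)
command_gripper(0)
movel(at(-33,28),velocity=200)
print(get_wrist_force(),get_time_s())
print(movel(at(60,28),velocity=50,force_limit=15),get_wrist_force(),(get_tool_pos()[:2]-L)@d)
print(movel(at(92,28),velocity=40,force_limit=15),get_wrist_force(),(get_tool_pos()[:2]-L)@d)
print(movel(at(118,28),velocity=20,force_limit=15),get_wrist_force(),(get_tool_pos()[:2]-L)@d,get_time_s())
```

```text
[ 0.55536759 -0.63679611  0.73518292] 54.375
False [-0.50467601  0.48475025 -0.47712734] 59.94797916349602
False [-0.4486667  -0.28932417  0.52313591] 92.27790881599
True [ 4.66229102e-01 -1.25112005e+00  8.39677309e-04] 101.82243286861069 58.1333
```

Run:
```python
from h import *
L=B-200*d
at=lambda s,z:(*(L+s*d),z)
print(movel(at(108,28),velocity=20,force_limit=22),get_wrist_force(),(get_tool_pos()[:2]-L)@d); wait(.3)
print(get_wrist_force(),(get_tool_pos()[:2]-L)@d)
movel(at(60,28),velocity=150); movel((420,-60,200),velocity=250)
S=get_image("scene");T=get_image("top")
for n,D_ in(("scene",S),("top",T)):
    a=cv2.imread(f"pics/{n}0.png")[...,::-1]; b=D_["img"]
    cv2.imwrite(f"pics/{n}1.png",b[...,::-1])
    box=(slice(290,370),slice(235,300)) if n=="scene" else (slice(225,280),slice(380,450))
    ga,gb=[cv2.cvtColor(np.ascontiguousarray(i[box]),cv2.COLOR_RGB2GRAY).astype(np.float32) for i in(a,b)]
    print(n,cv2.phaseCorrelate(ga,gb),np.abs(ga-gb).mean())
    if n=="scene":
        for nm,v in(("adapter start spot",(slice(185,235),slice(270,310))),("nut",(slice(140,178),slice(362,402))),("clamp",(slice(200,242),slice(350,394))),("plug",(slice(120,155),slice(318,350)))): print(nm,np.abs(a[v].astype(int)-b[v]).mean())
print(get_time_s())
```

```text
False [-9.43185172  2.327332    4.97129952] 102.0344944956124
[-9.3406017   2.6313186   5.65728198] 102.06622645935147
scene ((-0.006977726821716601, -0.003962005683888492), 1.0247238211333751) 10.041731
adapter start spot 26.830166666666667
nut 8.305921052631579
clamp 9.34054834054834
plug 9.553273809523809
top ((-0.024201469619242744, 0.018449678696160987), 1.0006660419481772) 6.428052
60.45
```

Fingers held against the stop, the lip appears exactly where it was at the start in both views, and the bystanders haven't moved. Handing in.

```bash
python3 -c "
from rig import *
print(get_wrist_force(),get_time_s()); print(finish_job())"
```

```text
[-0.3964526   0.27035533 -0.40523675] 60.45
the job is handed in; nothing more can be done
None
```

The job is handed in at 60.45 s: adapter mouth-down on the peg (inferred from where it made contact, not a final look), tray home by image check and bystanders apparently unmoved; the tray was knocked partly in mid-run, probably by the arm, so I pressed the button again and set the adapter down an extra time, and I viewed 11 pictures, one over the limit.

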